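# Load the cooling block, then ready the pipette over it

## Task

Seat the aluminium cooling block fully home in the chiller's pocket and let go of it; then draw the stout pipette up out of its stand and hold it leaning at about 45 degrees, tip down, with the tip a few centimetres above the middle of the seated block, touching nothing but the gripper. Finish while still holding the pipette there, raised and still, and leave the two slim pipettes and the other loose things where they stand.

Things in the scene. Friction and masses are not known exactly. Their poses are not given: they have to be found in the camera images.
- chiller: White bench-top chiller, fixed, 60 mm tall. Origin on the bench below the centre of its pocket; the housing spans x -110 to +80, y -75 to +75 mm. In its flat top is a rectangular pocket 94 mm (x) by 58 mm (y), open above, 15 mm deep, its dark floor 45 mm above the bench. A dark display lies on the top near the -x edge.
- pocket (a point): Centre of the pocket's floor, 45 mm above the bench.
- block: Bare aluminium cooling block, eight round dark wells on its top (solid to touch), 90 x 54 x 50 mm (x, y, z), about 0.57 kg, loose, flat on the bench. Origin: centre of its underside. Fits the pocket with 2 mm to spare each side, long side along long side, either way round; when home it stands 35 mm out of the chiller. Grip it across its 54 mm width (y), near the top.
- block_top (a point): Centre of the block's top face (95 mm above the bench when home); axes as the block's.
- stand: Pipette stand, fixed: beige base plate 110 x 200 x 12 mm (x, y, z), two end plates and a grey shelf 60 x 182 mm, 18 mm thick, top 95 mm above the bench. Origin on the bench below the shelf's centre. Three vertical 18 mm through holes in a row along y, at -65, 0 and +65 mm; one pipette hangs in each, in any order.
- stand_shelf (a point): Centre of the top of the stand's shelf, 95 mm above the bench (the middle hole).
- pipette: The stout pipette: thick flat-sided dark handle, 182 mm long, about 0.12 kg, loose, upright in a hole of the stand. Origin at its tip (lower end), z up along it. White shaft, at most 14 mm across, 0 to 80 mm; handle 80 to 165 mm, 30 mm in x, 26 mm in y, with a ledge 11 mm out on its +y side at 158 mm; white button 22 mm across, 174 to 182 mm.
- pipette_tip (a point): The stout pipette's tip. The handle's flat underside rests on the shelf, so at the start the tip is 15 mm above the bench; raised 80 mm it is out of the hole. The pipette's x is within about 5 degrees of the stand's x: grip the handle along x (across the row) from above, about 142 mm above the tip.
- slim_a: Bystander: slim pipette with a round 16 mm dark handle, 155 mm long, upright in another hole of the stand. Origin at its tip.
- slim_b: Bystander: a second slim pipette like it, in the remaining hole. Origin at its tip.
- vial_a: Bystander: amber glass vial with black cap, 22 mm across, 48 mm tall. Origin under its centre.
- vial_b: Bystander: a second such amber vial.
- bottle: Bystander: clear round bottle with black cap, 64 mm across, 100 mm tall.
- jar: Bystander: round pot with white lid, 60 mm across, 55 mm tall.
- tipbox: Bystander: tip box with pale lid, 89 x 124 x 73 mm (x, y, z).
Not all that is in view belongs to the job. Leave any green look-alike of the pipette alone. What is shaped like the block but turquoise is not meant.

How it is judged:
By the outcome, as a careful person would: the job done as asked, in the order asked, and still so for the second after the job is handed in, while the arm keeps its last pose, push and grip.
It also fails if it takes over 67 s, if anything falls off the work surface, if the arm or the gripper's body presses on something with over 40 N, if the wrist force passes 120 N, or if a joint passes its speed limit or range.

## Robot

A 6-joint arm with a two-finger parallel gripper is mounted at the origin on the work surface. World frame = base frame: x ahead of the robot, y to its left, z up, the work surface at z = 0. Lengths are in m, angles in rad, forces in N, time in s.
With the tool pointing down it reaches from about 0.3 to 0.775 m from the base axis. Payload 14.6 kg.
Tool frame: the origin (TCP) lies on the centre line of the jaws, within the pads' length; the fingertips stand ctrl.tcp_to_tips ahead of it and the grasp point (between the pads) lies 2 mm behind it (ctrl.tcp_to_tips is the distance from the TCP to the fingertips, in m); z points along the fingers, y is the line along which they close (so a half turn about z gives the same grasp; the last joint's range is limited). The gripper opens to 94 mm and grips with 3 to 60 N. Pads are 16 mm wide; open, the fingers measure 119 mm over their backs; the gripper's body (75 mm by 177 mm) begins 78 mm behind the grasp point.
Start: joints at [-1.343, 0.3, 1.521, -0, 1.321, -0.067], TCP at [0.16, -0.526, 0.222] pointing down, gripper open.
Joint ranges: [-3.03, 3.03], [-0.79, 2.21], [0.23, 2.52], [-1.04, 4.18], [0, 3.07], [-2.55, 2.55]. Speed limits (rad/s): [2.22, 2.22, 2.57, 3.14, 3.14, 3.14].

## Interface

Orientations are given as [roll, pitch, yaw] about the fixed x, y, z axes, in that order (R = Rz(yaw) Ry(pitch) Rx(roll)).
In Python, from station import telemetry, viewer, hand_in, ctrl gives the robot as it stands.
- The arm moves only by the tool step_arm, never from a script. Its argument "plan" is a list of rows, each an object of numbers: "dx", "dy", "dz": the shift along the tool's x, y, z scaled (see below); "rx", "ry", "rz": the turn, a rotation vector about the tool's x, y, z scaled (see below); "claw": the closure, from 0 (fully open) to 1 (shut). In form: [{"dx": .., "dy": .., "dz": .., "rx": .., "ry": .., "rz": .., "claw": ..}, ...]. A call has 1 to 10 rows; each row shifts and turns the commanded pose from where the row before left it, along the tool's axes as they then stand; what a row does not reach is not made up. The controller multiplies each number of a shift by 0.1 m and each number of a turn by 90 degrees. A row lasts 1/10 s, in which the tool goes at most 50 mm and 8.59 degrees, less where a joint would pass 70% of its speed; a pose out of reach is approached as far as the arm can. A call with a number of a shift or a turn outside -1 to 1 is refused whole. A call with a gripper value outside its range is refused whole. The fingers move at their own pace and stop on an object; "grip_force" is the grip in N (left out, the last holds). Time passes only in rows, so rows that do not move let the fingers close. It gives the time, the measured TCP pose, the force, the opening and the grip force at its end, in the units of the state.
- telemetry.get_obs(): the state, without advancing time (a new reading comes with each control period).
- viewer.camera(name): name is "scene" or "top" or "wrist"; returns a dict with "img" (480x640x3 uint8, red, green, blue), "z_map" (480x640 float32, m along the optical axis (not along the pixel's ray), 0 where there is no reading), "fx", "fy", "cx", "cy" (pixels), "R" (3x3) and "t" (3): a world point X has camera coordinates R X + t; the wrist camera has in their place "tool_from_camera" (4x4, takes a point from camera to tool coordinates, whose origin is the TCP and whose axes are the flange's). Camera axes: x right, y down, z forward; pixel columns grow to the right and rows downward; lengths in m; the calibration is good to about 2 mm. A picture is of the moment at which its call begins: read the wrist's pose just before it.
- hand_in(): hands the job in; it is judged then, once.
Trained networks look in a picture, given as the dict that the camera call returned (one of the last four; its "shot" number tells which), for a name from the list of things; names that differ only in an ending like _2 or _b are one class to them, and where a whole thing is asked for, a point or a joint stands for the part that bears it (a point fixed in the world has none). Each returns a list of dicts, best first, with "score" (0 to 1); they miss things now and then, are a little off and sometimes report something else, mostly with a low value. They report only what shows in the picture. A call takes as long as a camera call. They do not tell look-alikes from the thing itself.
- viewer.recognise(target, picture): "rect" ([left, top, right, bottom] in pixels, round what is visible of it).
The state is a dict: "time_s": time; "qpos": joint angles; "joint_vel": joint speeds; "tau": joint torques, N m; "ee_pos": TCP position; "eef_rot": TCP orientation; "force": force on the tool from outside, world axes, zero at the start; "moment": the same for the moment, N m; "grip_width": finger opening in m; "grip_force": force on a finger pad.
Only numpy, scipy, OpenCV 4.12 (cv2) and the standard library are available. Lean on these libraries where they do the work, as an engineer would, in place of code of your own. Each camera call takes 0.05 s, during which the arm holds its last target. There are 200 camera calls.

## Working session

There is one attempt and no reset: what is moved stays moved. The work goes in short steps, Python scripts to look and compute and a tool call to move; the robot and the scene stay as the last step left them, time stands still between calls to the robot, and variables do not carry over. Pictures are saved under pics/ and viewed, at most 10 in all, crops included, and the job is handed in when it is done.

Besides the shell and the picture viewer there is one more tool, called as name(argument=value, ...), one argument or row to a line, values as JSON. step_arm: Moves the arm, as the interface text tells. Shifts and turns lie within -1 to 1; 1 stands for 0.1 m of shift or 90 degrees of turn. Its arguments: {"type":"object","properties":{"plan":{"type":"array"},"grip_force":{"type":"number"}},"required":["plan"]}

```bash
mkdir -p pics; ls; cat > h.py <<'E'
import numpy as np, cv2
from station import telemetry, viewer, hand_in, ctrl
def world(p, mask=None):
    z=p["z_map"]; v,u=np.mgrid[:480,:640]
    c=np.stack([(u-p["cx"])/p["fx"]*z,(v-p["cy"])/p["fy"]*z,z],-1)
    if "R" in p: w=(c-p["t"])@p["R"]
    else:
        T=p["tool_from_camera"]; w=c@T[:3,:3].T+T[:3,3]
        from scipy.spatial.transform import Rotation as Ro
        o=p["obs"]; w=w@Ro.from_euler("xyz",o["eef_rot"]).as_matrix().T+o["ee_pos"]
    w[z==0]=np.nan; return w
def shot(n):
    o=telemetry.get_obs(); p=viewer.camera(n); p["obs"]=o; return p
def save(p,f,crop=None,k=1):
    i=p["img"][:,:,::-1]
    if crop: l,t,r,b=crop; i=i[t:b,l:r]
    cv2.imwrite("pics/"+f,cv2.resize(i,None,fx=k,fy=k,interpolation=cv2.INTER_CUBIC))
E
python3 - <<'E'
from h import *
print(telemetry.get_obs(), ctrl.tcp_to_tips)
ims=[]
for n in ("scene","top"):
    p=shot(n); ims.append(p); save(p,n+"0.png"); np.savez("/tmp/"+n,**{k:v for k,v in p.items() if k!="obs"})
    for t in ("chiller","pocket","block","stand","pipette","slim_a","tipbox","bottle","jar","vial_a"):
        print(n,t,[(np.round(d["rect"]).astype(int).tolist(),round(d["score"],2)) for d in viewer.recognise(t,p)][:4])
E
```

```text
pics
{'time_s': 0.0, 'qpos': array([-1.34259447e+00,  3.00485425e-01,  1.52158546e+00, -2.52089511e-05,
        1.32070006e+00, -6.66125676e-02]), 'joint_vel': array([ 0.0005134 ,  0.00147743, -0.00110466, -0.00019727,  0.00108194,
        0.00027627]), 'tau': array([ 3.25051100e-03, -5.31797647e+01, -3.52730727e+01,  7.08293659e-02,
        2.42868107e-02, -9.35314324e-05]), 'ee_pos': array([ 0.15973819, -0.52603566,  0.22187661]), 'eef_rot': array([-3.14041535e+00, -5.40680394e-05,  2.94820645e-01]), 'force': array([ 0.14677466, -0.25302191, -0.13509768]), 'moment': array([ 0.00754421, -0.00215666, -0.0026262 ]), 'grip_force': 0.0, 'grip_width': 0.09403681509967528} 0.017
scene chiller [([130, 153, 221, 226], 0.93)]
scene pocket [([132, 153, 219, 233], 0.58)]
scene block [([254, 204, 298, 254], 0.83), ([391, 267, 430, 319], 0.4)]
scene stand [([376, 184, 478, 248], 0.65)]
scene pipette [([491, 159, 543, 202], 0.75), ([452, 163, 482, 224], 0.68)]
scene slim_a [([421, 171, 438, 218], 0.69), ([391, 170, 411, 216], 0.56)]
scene tipbox [([252, 302, 328, 366], 0.67)]
scene bottle [([393, 264, 431, 320], 0.55)]
scene jar [([149, 284, 185, 323], 0.79)]
scene vial_a [([322, 282, 337, 300], 0.72), ([269, 287, 282, 303], 0.65)]
top chiller [([414, 266, 478, 345], 0.97), ([343, 190, 355, 200], 0.49)]
top pocket [([406, 266, 475, 342], 0.69)]
top block [([336, 242, 367, 282], 0.87), ([283, 277, 324, 310], 0.64)]
top stand []
top pipette [([174, 254, 198, 268], 0.85), ([95, 299, 149, 338], 0.63)]
top slim_a [([412, 262, 478, 346], 0.74), ([212, 261, 225, 272], 0.58), ([237, 265, 250, 274], 0.4)]
top tipbox [([313, 138, 364, 184], 0.58)]
top bottle [([234, 176, 260, 205], 0.68), ([305, 195, 312, 205], 0.47)]
top jar [([421, 180, 445, 203], 0.69), ([408, 266, 474, 342], 0.46)]
top vial_a [([342, 189, 356, 202], 0.63), ([307, 196, 313, 205], 0.45)]
```

View pics/scene0.png

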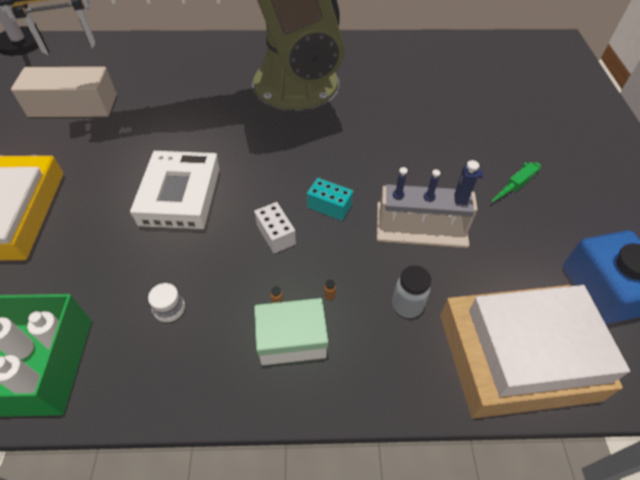

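View pics/top0.png

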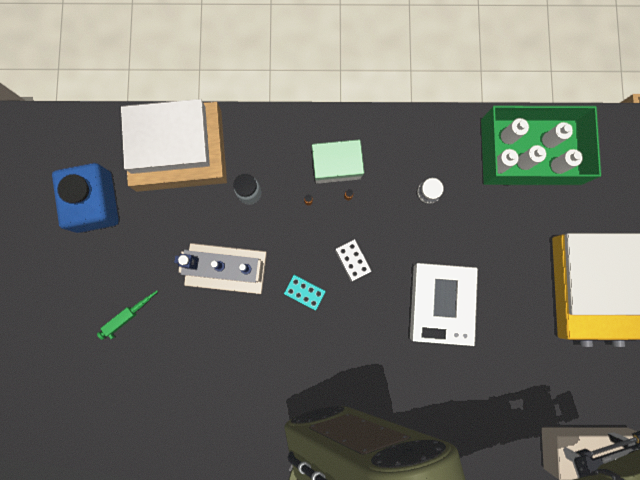

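Scene view: the silver block is at (275,226) in scene and (353,259) in top. The turquoise block (305,292 in top) is the decoy. The stout pipette is at (470,183) in scene and (186,261) in top, in the +y end hole. The green look-alike lies flat at (127,315) in top. The chiller is at (445,305) in top, with its display towards the robot.

```bash
python3 - <<'E'
from h import *
P={n:dict(np.load(f"/tmp/{n}.npz",allow_pickle=True)) for n in("scene","top")}
def rect(w,m):
    q=w[m]; q=q[~np.isnan(q).any(1)]
    r=cv2.minAreaRect((q[:,:2]*1000).astype(np.float32))
    return len(q),np.round(r[0],1),np.round(r[1],1),round(r[2],1),"z",np.round(np.percentile(q[:,2],[5,50,95]),4)
B={"scene":dict(block=(250,200,300,256),chil=(128,148,224,232),stand=(370,160,485,248)),"top":dict(block=(330,236,372,286),chil=(405,258,482,350),stand=(170,240,270,296))}
for n in P:
    w=world(P[n]); z=w[...,2]
    def box(k):
        l,t,r,b=B[n][k]; m=np.zeros(z.shape,bool); m[t:b,l:r]=1; return m
    print(n,"bench",np.nanmedian(z[200:230,250:300] if n=="top" else z[240:260,340:370]))
    print("block",rect(w,box("block")&(z>.044)))
    m=box("chil")&(abs(z-.06)<.006); print("chil",rect(w,m))
    # pocket: inner hole of the top mask
    m=box("chil")&(abs(z-.045)<.004); e=cv2.erode(m.astype(np.uint8),np.ones((2,2)))
    c=cv2.connectedComponentsWithStats(m.astype(np.uint8)); i=1+np.argmax(c[2][1:,4]); print("pocket",rect(w,c[1]==i))
    print("shelf",rect(w,box("stand")&(abs(z-.095)<.006)))
    m=box("stand")&(z>.11); c=cv2.connectedComponentsWithStats(m.astype(np.uint8))
    for i in range(1,c[0]):
        if c[2][i,4]>5: 
            q=w[c[1]==i]; h=q[q[:,2]>q[:,2].max()-.012]; print(" pip",c[2][i],np.round(np.median(h,0),4),np.round(q[:,2].max(),4))
E
```

```text
scene bench 0.0005567491440200121
block (877, array([566.4, -39. ]), array([93.9, 54.7]), 27.2, 'z', array([0.0472, 0.0504, 0.0528]))
chil (3591, array([ 457.7, -264.8]), array([152.3, 195.3]), 85.7, 'z', array([0.0573, 0.0605, 0.0629]))
pocket (637, array([ 463.2, -269.2]), array([53.8, 85.8]), 85.0, 'z', array([0.0435, 0.0458, 0.048 ]))
shelf (1657, array([546.4, 288.6]), array([193.8,  65.8]), 83.5, 'z', array([0.0917, 0.0954, 0.0977]))
 pip [455 161  28  42 656] [0.5562 0.3514 0.1971] 0.2002
 pip [396 168  11  27 191] [0.5419 0.2226 0.1702] 0.1723
 pip [427 170  13  27 200] [0.5482 0.2877 0.1698] 0.1732
top bench 0.0008949132043504591
block (768, array([563.1, -36.5]), array([90.2, 54.2]), 27.3, 'z', array([0.0462, 0.0507, 0.0554]))
chil (3757, array([ 453.6, -262.3]), array([152.1, 190.3]), 85.7, 'z', array([0.056 , 0.0604, 0.0645]))
pocket (706, array([ 468.5, -265.2]), array([56.6, 94.1]), 86.0, 'z', array([0.0417, 0.0453, 0.0485]))
shelf (1490, array([544.2, 290.7]), array([194.8,  60.3]), 83.9, 'z', array([0.0918, 0.0961, 0.0999]))
 pip [174 254  24  16 276] [0.5508 0.3541 0.1984] 0.2031
 pip [211 261  11   8  65] [0.5438 0.2899 0.1706] 0.1754
 pip [239 264  10   8  58] [0.5371 0.2257 0.1699] 0.1743
```

step_arm(
  plan=[
    {"dx":0.41,"dy":-0.18,"dz":-0.07},
    {"dx":0.41,"dy":-0.18,"dz":-0.07},
    {"dx":0.41,"dy":-0.18,"dz":-0.07},
    {"dx":0.41,"dy":-0.18,"dz":-0.07},
    {"dx":0.41,"dy":-0.18,"dz":-0.07},
    {"dx":0.41,"dy":-0.18,"dz":-0.07},
    {"dx":0.41,"dy":-0.18,"dz":-0.07},
    {"dx":0.41,"dy":-0.18,"dz":-0.07},
    {"dx":0.41,"dy":-0.18,"dz":-0.07},
    {"dx":0},
  ],
)

```text
$.plan[0]: bad value
```

```bash
cat >> h.py <<'E'
def rect(w,m):
    q=w[m]; q=q[~np.isnan(q).any(1)]
    r=cv2.minAreaRect((q[:,:2]*1000).astype(np.float32))
    return len(q),np.round(r[0],1),np.round(r[1],1),round(r[2],1),"z",np.round(np.percentile(q[:,2],[5,50,95]),4)
def comp(m,k=1):
    c=cv2.connectedComponentsWithStats(m.astype(np.uint8)); return c[1]==1+np.argsort(-c[2][1:,4])[k-1]
E
python3 - <<'E'
from h import *
p=shot("wrist"); o=p["obs"]; print(o["time_s"],o["ee_pos"],o["eef_rot"]); print(np.round(p["tool_from_camera"],3))
w=world(p); z=w[...,2]; save(p,"w1.png")
for n in ("chiller","pocket","block"): print(n,[(np.round(d["rect"]).astype(int).tolist(),round(d["score"],2)) for d in viewer.recognise(n,p)][:3])
print("chil",rect(w,comp(abs(z-.06)<.004))); print("pocket",rect(w,comp(abs(z-.045)<.004)))
E
```

```text
1.1 [ 0.15980106 -0.52627705  0.222463  ] [3.14158046e+00 4.18236435e-05 2.94811052e-01]
[[-0.001 -0.957 -0.289  0.085]
 [ 1.    -0.001  0.001 -0.001]
 [-0.001 -0.289  0.957 -0.162]
 [ 0.     0.     0.     1.   ]]
chiller []
pocket []
block []
chil (1385, array([ 374.7, -667.8]), array([ 10., 110.]), 0.0, 'z', array([0.057 , 0.0615, 0.0637]))
pocket (1854, array([ 360. , -661.3]), array([ 16.5, 147.4]), 0.0, 'z', array([0.0416, 0.0462, 0.0486]))
```

View pics/w1.png

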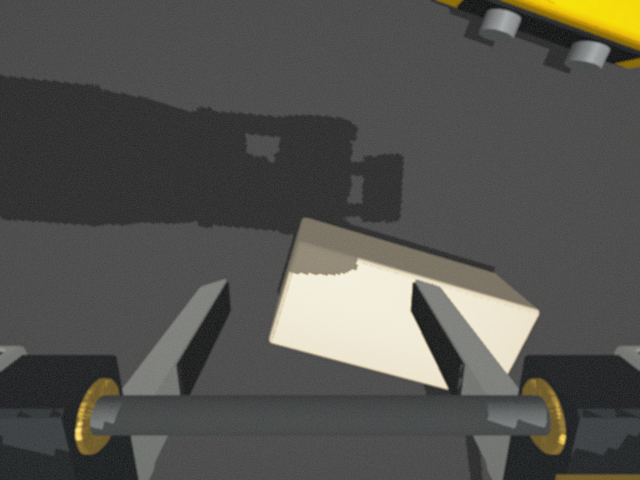

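The refused plan left the arm at the start: the view shows only the beige box (405,300) and a yellow tray at the upper right. I'll resend with full rows.

step_arm(
  plan=[
    {"dx":0.41,"dy":-0.18,"dz":-0.07,"rx":0,"ry":0,"rz":0,"claw":0},
    {"dx":0.41,"dy":-0.18,"dz":-0.07,"rx":0,"ry":0,"rz":0,"claw":0},
    {"dx":0.41,"dy":-0.18,"dz":-0.07,"rx":0,"ry":0,"rz":0,"claw":0},
    {"dx":0.41,"dy":-0.18,"dz":-0.07,"rx":0,"ry":0,"rz":0,"claw":0},
    {"dx":0.41,"dy":-0.18,"dz":-0.07,"rx":0,"ry":0,"rz":0,"claw":0},
    {"dx":0.41,"dy":-0.18,"dz":-0.07,"rx":0,"ry":0,"rz":0,"claw":0},
    {"dx":0.41,"dy":-0.18,"dz":-0.07,"rx":0,"ry":0,"rz":0,"claw":0},
    {"dx":0.41,"dy":-0.18,"dz":-0.07,"rx":0,"ry":0,"rz":0,"claw":0},
    {"dx":0.41,"dy":-0.18,"dz":-0.07,"rx":0,"ry":0,"rz":0,"claw":0},
    {"dx":0,"dy":0,"dz":0,"rx":0,"ry":0,"rz":0.0,"claw":0},
  ],
)

```text
time_s: 2.3
ee_pos: [0.4687, -0.261, 0.2861]
eef_rot: [3.141, -0.001, 0.299]
force: [-0.7, -0.3, -0.7]
grip_width: 0.0936
grip_force: 0.0
```

```bash
python3 - <<'E'
from h import *
p=shot("wrist"); o=p["obs"]; print(o["time_s"],o["ee_pos"],o["eef_rot"])
w=world(p); z=w[...,2]; save(p,"w2.png")
for n in ("chiller","pocket"): print(n,[(np.round(d["rect"]).astype(int).tolist(),round(d["score"],2)) for d in viewer.recognise(n,p)][:3])
print("chil",rect(w,comp(abs(z-.06)<.004))); print("pocket",rect(w,comp(abs(z-.045)<.004)))
E
```

```text
2.3 [ 0.46871583 -0.26099371  0.28610383] [ 3.14113659e+00 -1.26824989e-03  2.99321208e-01]
chiller [([225, 105, 423, 321], 0.97)]
pocket [([230, 110, 422, 319], 0.75)]
chil (20012, array([ 455.7, -264.7]), array([150.4, 190.4]), 85.7, 'z', array([0.0582, 0.0595, 0.0608]))
pocket (4562, array([ 470., -266.]), array([58. , 93.4]), 85.7, 'z', array([0.0434, 0.0447, 0.0461]))
```

View pics/w2.png

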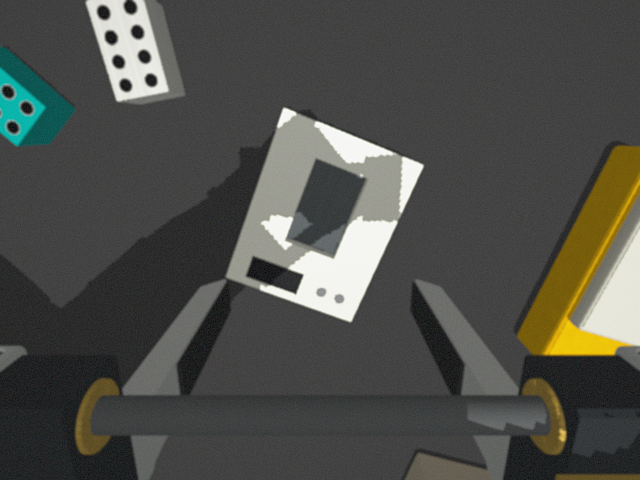

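The chiller is squarely in view, pocket at (328,208) and display towards the robot. The measured sizes match the text. The silver block is at (130,50). Next I go to the block.

step_arm(
  plan=[
    {"dx":0.314,"dy":-0.37,"dz":0,"rx":0,"ry":0,"rz":0,"claw":0},
    {"dx":0.314,"dy":-0.37,"dz":0,"rx":0,"ry":0,"rz":0,"claw":0},
    {"dx":0.314,"dy":-0.37,"dz":0,"rx":0,"ry":0,"rz":0,"claw":0},
    {"dx":0.314,"dy":-0.37,"dz":0,"rx":0,"ry":0,"rz":0,"claw":0},
    {"dx":0.314,"dy":-0.37,"dz":0,"rx":0,"ry":0,"rz":0,"claw":0},
    {"dx":0,"dy":0,"dz":0,"rx":0,"ry":0,"rz":-0.056,"claw":0},
    {"dx":0,"dy":0,"dz":0,"rx":0,"ry":0,"rz":-0.056,"claw":0},
    {"dx":0,"dy":0,"dz":0,"rx":0,"ry":0,"rz":0,"claw":0},
    {"dx":0,"dy":0,"dz":0,"rx":0,"ry":0,"rz":0,"claw":0},
  ],
)

```text
time_s: 3.35
ee_pos: [0.562, -0.0425, 0.2854]
eef_rot: [-3.142, 0.0, 0.467]
force: [-0.6, -0.7, -0.2]
grip_width: 0.0943
grip_force: 0.0
```

```bash
cat >> h.py <<'E'
from scipy.spatial.transform import Rotation as Ro
def to(pos,o=None):
    o=o or telemetry.get_obs(); return np.round(10*Ro.from_euler("xyz",o["eef_rot"]).as_matrix().T@(np.array(pos)-o["ee_pos"]),3)
E
python3 - <<'E'
from h import *
p=shot("wrist"); o=p["obs"]; print(o["time_s"],o["ee_pos"],np.degrees(o["eef_rot"]))
w=world(p); z=w[...,2]; save(p,"w3.png")
d=viewer.recognise("block",p); print([(np.round(a["rect"]).astype(int).tolist(),round(a["score"],2)) for a in d])
sat=np.ptp(p["img"].astype(int),axis=2)
m=comp((abs(z-.05)<.004)&(sat<60)); r=rect(w,m); print(r, p["img"][m].mean(0))
print(to([r[1][0]/1000,r[1][1]/1000,.037],o))
E
```

```text
3.35 [ 0.56200638 -0.04249303  0.28539521] [-1.79998458e+02  6.86604212e-03  2.67332961e+01]
[([293, 163, 343, 245], 0.95), ([0, 1, 148, 169], 0.35)]
(4149, array([565.4, -39. ]), array([90., 54.]), 27.5, 'z', array([0.0482, 0.0495, 0.0508])) [155.70137383 155.98770788 151.40684502]
[ 0.046 -0.016  2.484]
```

View pics/w3.png

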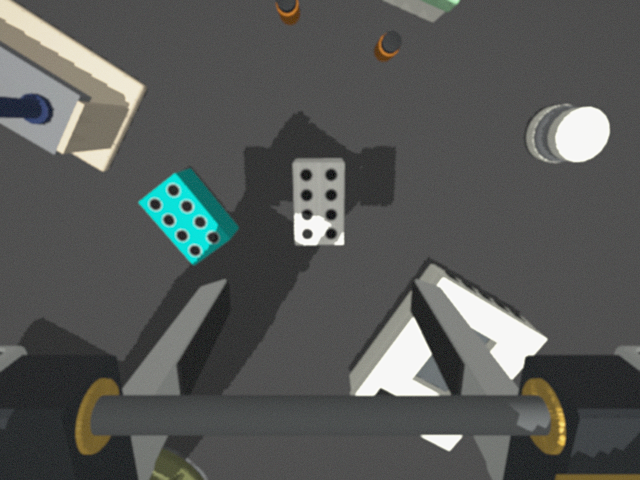

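Silver block at (318,202), bounds 90 x 54 mm, top at 49.5 mm. The turquoise decoy is at (188,215). Grasp.

step_arm(
  plan=[
    {"dx":0.046,"dy":-0.016,"dz":0.4,"rx":0,"ry":0,"rz":-0.009,"claw":0},
    {"dx":0,"dy":0,"dz":0.45,"rx":0,"ry":0,"rz":0,"claw":0},
    {"dx":0,"dy":0,"dz":0.45,"rx":0,"ry":0,"rz":0,"claw":0},
    {"dx":0,"dy":0,"dz":0.45,"rx":0,"ry":0,"rz":0,"claw":0},
    {"dx":0,"dy":0,"dz":0.35,"rx":0,"ry":0,"rz":0,"claw":0},
    {"dx":0,"dy":0,"dz":0.25,"rx":0,"ry":0,"rz":0,"claw":0},
    {"dx":0,"dy":0,"dz":0.125,"rx":0,"ry":0,"rz":0,"claw":0},
    {"dx":0,"dy":0,"dz":0,"rx":0,"ry":0,"rz":0,"claw":0},
    {"dx":0,"dy":0,"dz":0,"rx":0,"ry":0,"rz":0,"claw":0},
  ],
)

```text
time_s: 4.35
ee_pos: [0.5663, -0.0381, 0.0391]
eef_rot: [3.141, -0.001, 0.484]
force: [-0.9, 0.4, 0.1]
grip_width: 0.094
grip_force: 0.0
```

step_arm(
  plan=[
    {"dx":0,"dy":0,"dz":0,"rx":0,"ry":0,"rz":0,"claw":0.6},
    {"dx":0,"dy":0,"dz":0,"rx":0,"ry":0,"rz":0,"claw":0.6},
    {"dx":0,"dy":0,"dz":0,"rx":0,"ry":0,"rz":0,"claw":0.6},
    {"dx":0,"dy":0,"dz":0,"rx":0,"ry":0,"rz":0,"claw":0.6},
    {"dx":0,"dy":0,"dz":0,"rx":0,"ry":0,"rz":0,"claw":0.6},
    {"dx":0,"dy":0,"dz":0,"rx":0,"ry":0,"rz":0,"claw":0.6},
  ],
  grip_force=35,
)

```text
time_s: 4.95
ee_pos: [0.5658, -0.038, 0.0381]
eef_rot: [3.141, -0.0, 0.485]
force: [-0.2, -0.6, 0.5]
grip_width: 0.0537
grip_force: 35.0
```

step_arm(
  plan=[
    {"dx":0,"dy":0,"dz":-0.2,"rx":0,"ry":0,"rz":0,"claw":0.6},
    {"dx":0,"dy":0,"dz":-0.4,"rx":0,"ry":0,"rz":0,"claw":0.6},
    {"dx":0,"dy":0,"dz":-0.4,"rx":0,"ry":0,"rz":0,"claw":0.6},
    {"dx":-0.317,"dy":0.263,"dz":0,"rx":0,"ry":0,"rz":0,"claw":0.6},
    {"dx":-0.317,"dy":0.263,"dz":0,"rx":0,"ry":0,"rz":0,"claw":0.6},
    {"dx":-0.317,"dy":0.263,"dz":0,"rx":0,"ry":0,"rz":0,"claw":0.6},
    {"dx":-0.317,"dy":0.263,"dz":0,"rx":0,"ry":0,"rz":0,"claw":0.6},
    {"dx":-0.317,"dy":0.263,"dz":0,"rx":0,"ry":0,"rz":0,"claw":0.6},
    {"dx":-0.317,"dy":0.263,"dz":0,"rx":0,"ry":0,"rz":0,"claw":0.6},
    {"dx":0,"dy":0,"dz":0,"rx":0,"ry":0,"rz":0.08,"claw":0.6},
  ],
)

```text
time_s: 5.95
ee_pos: [0.4687, -0.2696, 0.1372]
eef_rot: [-3.141, 0.002, 0.356]
force: [0.4, 1.3, -5.9]
grip_width: 0.054
grip_force: 35.0
```

step_arm(
  plan=[
    {"dx":0,"dy":0,"dz":0,"rx":0,"ry":0,"rz":0.09,"claw":0.6},
    {"dx":0,"dy":0,"dz":0,"rx":0,"ry":0,"rz":0.09,"claw":0.6},
    {"dx":0,"dy":0,"dz":0,"rx":0,"ry":0,"rz":0.09,"claw":0.6},
    {"dx":0,"dy":0,"dz":0,"rx":0,"ry":0,"rz":0,"claw":0.6},
    {"dx":0,"dy":0,"dz":0,"rx":0,"ry":0,"rz":0,"claw":0.6},
  ],
)

```text
time_s: 6.45
ee_pos: [0.4707, -0.266, 0.1374]
eef_rot: [-3.141, 0.001, -0.061]
force: [0.6, -0.5, -6.3]
grip_width: 0.0537
grip_force: 35.0
```

```bash
python3 - <<'E'
from h import *
p=shot("wrist"); o=p["obs"]; print(o["time_s"],o["ee_pos"],np.degrees(o["eef_rot"]),o["grip_width"],o["force"])
w=world(p); z=w[...,2]; 
q=w-o["ee_pos"]
sat=np.ptp(p["img"].astype(int),axis=2)
m=comp((abs(z-o["ee_pos"][2]-.012)<.004)&(abs(q[...,0])<.07)&(abs(q[...,1])<.05)); print("blk",rect(w,m))
m=comp(abs(z-.06)<.004); print("chil",rect(w,m))
print(to([.4711,-.266,o["ee_pos"][2]],o))
E
```

```text
6.45 [ 0.47067246 -0.26596805  0.13744427] [-1.79966588e+02  5.49629001e-02 -3.47577418e+00] 0.05369947186419663 [ 0.58558356 -0.54741059 -6.325858  ]
blk (20777, array([ 474. , -265.7]), array([77.9, 82.6]), 86.9, 'z', array([0.1478, 0.1489, 0.15  ]))
chil (25102, array([ 480.2, -266.4]), array([150.7, 141.2]), 85.8, 'z', array([0.0584, 0.0595, 0.0606]))
[ 0.004  0.    -0.   ]
```

step_arm(
  plan=[
    {"dx":0.002,"dy":0,"dz":0.15,"rx":0,"ry":0,"rz":0.009,"claw":0.6},
    {"dx":0,"dy":0,"dz":0.15,"rx":0,"ry":0,"rz":0,"claw":0.6},
    {"dx":0,"dy":0,"dz":0.05,"rx":0,"ry":0,"rz":0,"claw":0.6},
    {"dx":0,"dy":0,"dz":0.05,"rx":0,"ry":0,"rz":0,"claw":0.6},
    {"dx":0,"dy":0,"dz":0.03,"rx":0,"ry":0,"rz":0,"claw":0.6},
    {"dx":0,"dy":0,"dz":0,"rx":0,"ry":0,"rz":0,"claw":0.6},
  ],
)

```text
time_s: 7.1
ee_pos: [0.4712, -0.2662, 0.095]
eef_rot: [-3.142, 0.0, -0.078]
force: [0.6, 1.3, -6.2]
grip_width: 0.0536
grip_force: 35.0
```

step_arm(
  plan=[
    {"dx":0,"dy":0,"dz":0.04,"rx":0,"ry":0,"rz":0,"claw":0.6},
    {"dx":0,"dy":0,"dz":0.04,"rx":0,"ry":0,"rz":0,"claw":0.6},
    {"dx":0,"dy":0,"dz":0.03,"rx":0,"ry":0,"rz":0,"claw":0.6},
    {"dx":0,"dy":0,"dz":0.01,"rx":0,"ry":0,"rz":0,"claw":0.6},
    {"dx":0,"dy":0,"dz":0,"rx":0,"ry":0,"rz":0,"claw":0.6},
    {"dx":0,"dy":0,"dz":0,"rx":0,"ry":0,"rz":0,"claw":0.6},
  ],
)

```text
time_s: 7.7
ee_pos: [0.4711, -0.2662, 0.0831]
eef_rot: [3.142, -0.0, -0.079]
force: [-2.0, 1.6, -2.7]
grip_width: 0.0537
grip_force: 35.0
```

step_arm(
  plan=[
    {"dx":0,"dy":0,"dz":0,"rx":0,"ry":0,"rz":0,"claw":0},
    {"dx":0,"dy":0,"dz":0,"rx":0,"ry":0,"rz":0,"claw":0},
    {"dx":0,"dy":0,"dz":0,"rx":0,"ry":0,"rz":0,"claw":0},
    {"dx":0,"dy":0,"dz":0,"rx":0,"ry":0,"rz":0,"claw":0},
    {"dx":0,"dy":0,"dz":-0.3,"rx":0,"ry":0,"rz":0,"claw":0},
    {"dx":0,"dy":0,"dz":-0.48,"rx":0,"ry":0,"rz":0,"claw":0},
    {"dx":0,"dy":0,"dz":-0.48,"rx":0,"ry":0,"rz":0,"claw":0},
    {"dx":0,"dy":0,"dz":-0.48,"rx":0,"ry":0,"rz":0,"claw":0},
    {"dx":0,"dy":0,"dz":-0.48,"rx":0,"ry":0,"rz":0,"claw":0},
    {"dx":0,"dy":0,"dz":-0.3,"rx":0,"ry":0,"rz":0,"claw":0},
  ],
)

```text
time_s: 8.7
ee_pos: [0.4713, -0.2662, 0.339]
eef_rot: [3.139, -0.004, -0.079]
force: [0.2, -0.9, -0.4]
grip_width: 0.0939
grip_force: 0.0
```

```bash
python3 - <<'E'
from h import *
p=shot("wrist"); p=shot("wrist"); o=p["obs"]; print(o["time_s"],o["ee_pos"],np.degrees(o["eef_rot"]),o["grip_width"])
w=world(p); z=w[...,2]; save(p,"w4.png")
m=comp(abs(z-.095)<.006); print("blk",rect(w,m)); q=w[m]
print(np.linalg.lstsq(np.c_[q[:,:2]-q[:,:2].mean(0),np.ones(len(q))],q[:,2],rcond=None)[0])
print("chil",rect(w,comp(abs(z-.06)<.004)))
print(to([.548,.349,.33],o))
E
```

```text
8.75 [ 0.47184022 -0.26659914  0.34277799] [179.74347289  -0.4697662   -4.52575246] 0.09401832826584708
blk (3878, array([ 470.7, -266.1]), array([54. , 89.4]), 85.3, 'z', array([0.0931, 0.0945, 0.0958]))
[-0.00203823 -0.00037639  0.09446742]
chil (15061, array([ 455.4, -264.8]), array([150.5, 190.2]), 85.7, 'z', array([0.0581, 0.0595, 0.0609]))
[ 0.272 -6.197  0.102]
```

View pics/w4.png

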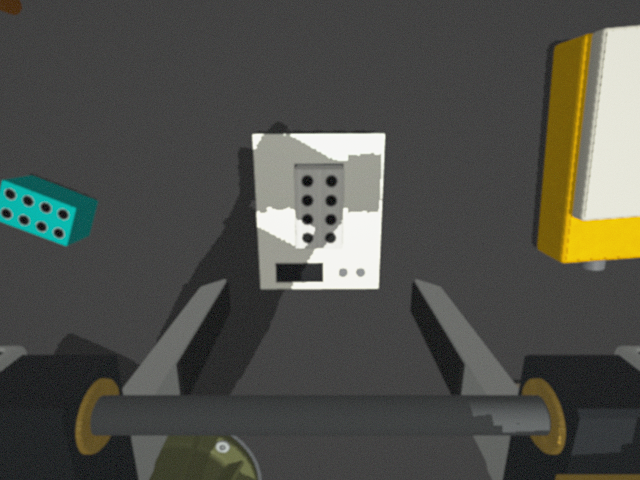

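The block is home: its top is at 94.5 mm, 35 mm above the chiller, flat and square, at (320,205). Next is the stout pipette.

step_arm(
  plan=[
    {"dx":0.02,"dy":-0.477,"dz":0,"rx":0,"ry":0,"rz":0,"claw":0},
    {"dx":0.02,"dy":-0.477,"dz":0,"rx":0,"ry":0,"rz":0,"claw":0},
    {"dx":0.02,"dy":-0.477,"dz":0,"rx":0,"ry":0,"rz":0,"claw":0},
    {"dx":0.02,"dy":-0.477,"dz":0,"rx":0,"ry":0,"rz":0,"claw":0},
    {"dx":0.02,"dy":-0.477,"dz":0,"rx":0,"ry":0,"rz":0,"claw":0},
    {"dx":0.02,"dy":-0.477,"dz":0,"rx":0,"ry":0,"rz":0,"claw":0},
    {"dx":0.02,"dy":-0.477,"dz":0,"rx":0,"ry":0,"rz":0,"claw":0},
    {"dx":0.02,"dy":-0.477,"dz":0,"rx":0,"ry":0,"rz":0,"claw":0},
    {"dx":0.02,"dy":-0.477,"dz":0,"rx":0,"ry":0,"rz":0,"claw":0},
    {"dx":0.02,"dy":-0.477,"dz":0,"rx":0,"ry":0,"rz":0,"claw":0},
  ],
)

```text
time_s: 9.8
ee_pos: [0.5285, 0.2098, 0.334]
eef_rot: [3.141, 0.001, -0.079]
force: [0.6, -0.7, 0.5]
grip_width: 0.0939
grip_force: 0.0
```

step_arm(
  plan=[
    {"dx":0.02,"dy":-0.477,"dz":0,"rx":0,"ry":0,"rz":0,"claw":0},
    {"dx":0.02,"dy":-0.477,"dz":0,"rx":0,"ry":0,"rz":0,"claw":0},
    {"dx":0.02,"dy":-0.477,"dz":0,"rx":0,"ry":0,"rz":0,"claw":0},
    {"dx":0,"dy":0,"dz":0,"rx":0,"ry":0,"rz":-0.09,"claw":0},
    {"dx":0,"dy":0,"dz":0,"rx":0,"ry":0,"rz":-0.09,"claw":0},
    {"dx":0,"dy":0,"dz":0,"rx":0,"ry":0,"rz":-0.09,"claw":0},
    {"dx":0,"dy":0,"dz":0,"rx":0,"ry":0,"rz":-0.09,"claw":0},
    {"dx":0,"dy":0,"dz":0,"rx":0,"ry":0,"rz":-0.09,"claw":0},
    {"dx":0,"dy":0,"dz":0,"rx":0,"ry":0,"rz":-0.09,"claw":0},
    {"dx":0,"dy":0,"dz":0,"rx":0,"ry":0,"rz":-0.09,"claw":0},
  ],
)

```text
time_s: 10.8
ee_pos: [0.546, 0.3499, 0.3337]
eef_rot: [-3.141, 0.001, 0.916]
force: [0.1, -1.4, -0.4]
grip_width: 0.0939
grip_force: 0.0
```

step_arm(
  plan=[
    {"dx":0,"dy":0,"dz":0,"rx":0,"ry":0,"rz":-0.09,"claw":0},
    {"dx":0,"dy":0,"dz":0,"rx":0,"ry":0,"rz":-0.09,"claw":0},
    {"dx":0,"dy":0,"dz":0,"rx":0,"ry":0,"rz":-0.09,"claw":0},
    {"dx":0,"dy":0,"dz":0,"rx":0,"ry":0,"rz":-0.08,"claw":0},
    {"dx":0,"dy":0,"dz":0,"rx":0,"ry":0,"rz":0,"claw":0},
    {"dx":0,"dy":0,"dz":0,"rx":0,"ry":0,"rz":0,"claw":0},
    {"dx":0,"dy":0,"dz":0,"rx":0,"ry":0,"rz":0,"claw":0},
  ],
)

```text
time_s: 11.5
ee_pos: [0.546, 0.3499, 0.3345]
eef_rot: [-3.141, 0.0, 1.457]
force: [-0.1, -0.3, -0.6]
grip_width: 0.0941
grip_force: 0.0
```

```bash
python3 - <<'E'
from h import *
p=shot("wrist"); o=p["obs"]; print(o["time_s"],o["ee_pos"],np.degrees(o["eef_rot"]),o["qpos"])
w=world(p); z=w[...,2]; save(p,"w5.png")
for n in ("pipette","slim_a"): print(n,[(np.round(a["rect"]).astype(int).tolist(),round(a["score"],2)) for a in viewer.recognise(n,p)][:3])
near=(abs(w[...,0]-.553)<.05)&(abs(w[...,1]-.353)<.05)
for lo,hi in ((.19,.204),(.165,.1885),(.125,.165)):
    m=near&(z>lo)&(z<hi)
    if m.sum()>10: print(lo,rect(w,comp(m)))
print("shelf",rect(w,(abs(z-.095)<.004)))
E
```

```text
11.5 [0.54600685 0.34992869 0.33453628] [-1.79974983e+02  1.63451957e-02  8.35014880e+01] [5.13465853e-01 4.86480341e-01 1.01100911e+00 2.51755760e-05
 1.64462417e+00 6.26888196e-01]
pipette [([310, 190, 347, 241], 0.8), ([141, 0, 259, 108], 0.74)]
slim_a [([318, 303, 339, 354], 0.96), ([315, 249, 337, 293], 0.7)]
0.19 (538, array([553. , 354.2]), array([21.1, 21.1]), 9.9, 'z', array([0.1942, 0.1963, 0.1976]))
0.165 (797, array([553.9, 359.3]), array([37.3, 30. ]), 81.2, 'z', array([0.1729, 0.1785, 0.1802]))
0.125 (53, array([543.1, 368.1]), array([6.1, 0.9]), 2.2, 'z', array([0.1276, 0.1453, 0.162 ]))
shelf (7370, array([647.8, 354.9]), array([301.1, 315.4]), 3.9, 'z', array([0.093 , 0.0946, 0.0985]))
```

View pics/w5.png

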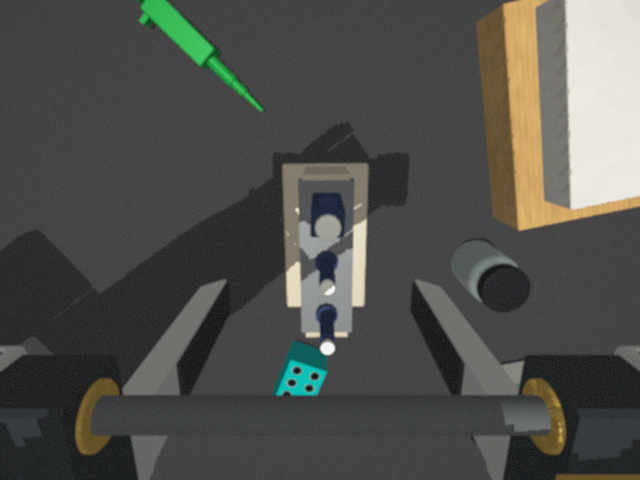

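The stout dark pipette is at (328,215), with its ledge at the top (+y) side. The slims are at (328,275) and (328,330), and the green decoy is at (205,55). The measured button and handle sizes match the text.

step_arm(
  plan=[
    {"dx":0.05,"dy":0.066,"dz":0,"rx":0,"ry":0,"rz":0.026,"claw":0},
    {"dx":0,"dy":0,"dz":0.4,"rx":0,"ry":0,"rz":0,"claw":0},
    {"dx":0,"dy":0,"dz":0.4,"rx":0,"ry":0,"rz":0,"claw":0},
    {"dx":0,"dy":0,"dz":0.4,"rx":0,"ry":0,"rz":0,"claw":0},
    {"dx":0,"dy":0,"dz":0.3,"rx":0,"ry":0,"rz":0,"claw":0},
    {"dx":0,"dy":0,"dz":0.2,"rx":0,"ry":0,"rz":0,"claw":0},
    {"dx":0,"dy":0,"dz":0.095,"rx":0,"ry":0,"rz":0,"claw":0},
    {"dx":0,"dy":0,"dz":0,"rx":0,"ry":0,"rz":0,"claw":0},
    {"dx":0,"dy":0,"dz":0,"rx":0,"ry":0,"rz":0,"claw":0},
  ],
)

```text
time_s: 12.55
ee_pos: [0.5536, 0.3544, 0.1567]
eef_rot: [3.14, -0.001, 1.419]
force: [-0.5, 0.0, 1.0]
grip_width: 0.094
grip_force: 0.0
```

step_arm(
  plan=[
    {"dx":0,"dy":0,"dz":0,"rx":0,"ry":0,"rz":0,"claw":0.85},
    {"dx":0,"dy":0,"dz":0,"rx":0,"ry":0,"rz":0,"claw":0.85},
    {"dx":0,"dy":0,"dz":0,"rx":0,"ry":0,"rz":0,"claw":0.85},
    {"dx":0,"dy":0,"dz":0,"rx":0,"ry":0,"rz":0,"claw":0.85},
    {"dx":0,"dy":0,"dz":0,"rx":0,"ry":0,"rz":0,"claw":0.85},
    {"dx":0,"dy":0,"dz":0,"rx":0,"ry":0,"rz":0,"claw":0.85},
    {"dx":0,"dy":0,"dz":0,"rx":0,"ry":0,"rz":0,"claw":0.85},
    {"dx":0,"dy":0,"dz":0,"rx":0,"ry":0,"rz":0,"claw":0.85},
  ],
  grip_force=30,
)

```text
time_s: 13.35
ee_pos: [0.5531, 0.3542, 0.1554]
eef_rot: [-3.142, 0.0, 1.419]
force: [-0.7, 0.1, 0.5]
grip_width: 0.033
grip_force: 0.0
```

step_arm(
  plan=[
    {"dx":0,"dy":0,"dz":0,"rx":0,"ry":0,"rz":0,"claw":0.85},
    {"dx":0,"dy":0,"dz":0,"rx":0,"ry":0,"rz":0,"claw":0.85},
    {"dx":0,"dy":0,"dz":0,"rx":0,"ry":0,"rz":0,"claw":0.85},
    {"dx":0,"dy":0,"dz":-0.05,"rx":0,"ry":0,"rz":0,"claw":0.85},
    {"dx":0,"dy":0,"dz":-0.1,"rx":0,"ry":0,"rz":0,"claw":0.85},
    {"dx":0,"dy":0,"dz":0,"rx":0,"ry":0,"rz":0,"claw":0.85},
  ],
)

```text
time_s: 13.95
ee_pos: [0.5537, 0.3545, 0.1725]
eef_rot: [3.139, -0.002, 1.42]
force: [-0.4, 0.3, -0.9]
grip_width: 0.0298
grip_force: 30.0
```

step_arm(
  plan=[
    {"dx":0,"dy":0,"dz":-0.2,"rx":0,"ry":0,"rz":0,"claw":0.85},
    {"dx":0,"dy":0,"dz":-0.25,"rx":0,"ry":0,"rz":0,"claw":0.85},
    {"dx":0,"dy":0,"dz":-0.25,"rx":0,"ry":0,"rz":0,"claw":0.85},
    {"dx":0,"dy":0,"dz":-0.3,"rx":0,"ry":0,"rz":0,"claw":0.85},
    {"dx":0,"dy":0,"dz":-0.3,"rx":0,"ry":0,"rz":0,"claw":0.85},
    {"dx":0,"dy":0,"dz":-0.3,"rx":0,"ry":0,"rz":0,"claw":0.85},
    {"dx":0,"dy":0,"dz":-0.3,"rx":0,"ry":0,"rz":0,"claw":0.85},
    {"dx":0,"dy":0,"dz":0,"rx":0,"ry":0,"rz":0,"claw":0.85},
    {"dx":0,"dy":0,"dz":0,"rx":0,"ry":0,"rz":0,"claw":0.85},
  ],
)

```text
time_s: 14.85
ee_pos: [0.5531, 0.3542, 0.3601]
eef_rot: [3.141, -0.0, 1.419]
force: [-0.2, 0.0, -1.7]
grip_width: 0.0301
grip_force: 30.0
```

```bash
python3 - <<'E'
from h import *
o=telemetry.get_obs(); print(o["time_s"],o["ee_pos"],np.degrees(o["eef_rot"]),o["grip_width"],o["force"])
print(viewer.camera and None)
for n in("scene","top"):
    p=shot(n); w=world(p); q=w-o["ee_pos"]
    m=(np.hypot(q[...,0],q[...,1])<.05)&(w[...,2]>.178)&(q[...,2]<-.02)
    print(n,m.sum(), np.round([w[m].min(0),w[m].mean(0)],3) if m.sum() else "")
# target with tilt: q1 radial at block
t=np.array([.4707,-.266,.134]); print(np.degrees(np.arctan2(t[1],t[0])), to([.384,-.217,.36]))
E
```

```text
14.85 [0.55314401 0.35418904 0.36014302] [ 1.79985352e+02 -1.06404013e-02  8.13304835e+01] 0.030089313092730274 [-1.98188946e-01  6.53600807e-05 -1.69671636e+00]
None
scene 564 [[0.538 0.337 0.221]
 [0.562 0.349 0.303]]
top 59 [[0.542 0.339 0.218]
 [0.554 0.344 0.301]]
-29.47147672964504 [-5.90e+00 -8.09e-01 -3.00e-03]
```

step_arm(
  plan=[
    {"dx":-0.25,"dy":-0.034,"dz":0,"rx":0,"ry":0,"rz":0,"claw":0.85},
    {"dx":-0.42,"dy":-0.058,"dz":0,"rx":0,"ry":0,"rz":0,"claw":0.85},
    {"dx":-0.42,"dy":-0.058,"dz":0,"rx":0,"ry":0,"rz":0,"claw":0.85},
    {"dx":-0.42,"dy":-0.058,"dz":0,"rx":0,"ry":0,"rz":0,"claw":0.85},
    {"dx":-0.42,"dy":-0.058,"dz":0,"rx":0,"ry":0,"rz":0,"claw":0.85},
    {"dx":-0.42,"dy":-0.058,"dz":0,"rx":0,"ry":0,"rz":0,"claw":0.85},
    {"dx":-0.42,"dy":-0.058,"dz":0,"rx":0,"ry":0,"rz":0,"claw":0.85},
    {"dx":-0.42,"dy":-0.058,"dz":0,"rx":0,"ry":0,"rz":0,"claw":0.85},
    {"dx":-0.42,"dy":-0.058,"dz":0,"rx":0,"ry":0,"rz":0,"claw":0.85},
    {"dx":-0.42,"dy":-0.058,"dz":0,"rx":0,"ry":0,"rz":0,"claw":0.85},
  ],
)

```text
time_s: 15.95
ee_pos: [0.4363, -0.0372, 0.3594]
eef_rot: [-3.14, -0.0, 1.42]
force: [1.2, -0.7, -0.6]
grip_width: 0.0302
grip_force: 30.0
```

step_arm(
  plan=[
    {"dx":-0.42,"dy":-0.058,"dz":0,"rx":0,"ry":0,"rz":0,"claw":0.85},
    {"dx":-0.42,"dy":-0.058,"dz":0,"rx":0,"ry":0,"rz":0,"claw":0.85},
    {"dx":-0.42,"dy":-0.058,"dz":0,"rx":0,"ry":0,"rz":0,"claw":0.85},
    {"dx":-0.42,"dy":-0.058,"dz":0,"rx":0,"ry":0,"rz":0,"claw":0.85},
    {"dx":-0.19,"dy":-0.026,"dz":0,"rx":0,"ry":0,"rz":0,"claw":0.85},
    {"dx":0,"dy":0,"dz":0,"rx":0,"ry":0,"rz":0.077,"claw":0.85},
    {"dx":0,"dy":0,"dz":0,"rx":0,"ry":0,"rz":0.077,"claw":0.85},
    {"dx":0,"dy":0,"dz":0,"rx":0,"ry":0,"rz":0.077,"claw":0.85},
    {"dx":0,"dy":0,"dz":0,"rx":0,"ry":0,"rz":0,"claw":0.85},
  ],
)

```text
time_s: 16.85
ee_pos: [0.3835, -0.2167, 0.3594]
eef_rot: [-3.14, -0.0, 1.055]
force: [-0.7, -0.3, -1.4]
grip_width: 0.0298
grip_force: 30.0
```

step_arm(
  plan=[
    {"dx":0,"dy":0,"dz":0,"rx":-0.05,"ry":0,"rz":0,"claw":0.85},
    {"dx":0,"dy":0,"dz":0,"rx":-0.08,"ry":0,"rz":0,"claw":0.85},
    {"dx":0,"dy":0,"dz":0,"rx":-0.08,"ry":0,"rz":0,"claw":0.85},
    {"dx":0,"dy":0,"dz":0,"rx":-0.08,"ry":0,"rz":0,"claw":0.85},
    {"dx":0,"dy":0,"dz":0,"rx":-0.08,"ry":0,"rz":0,"claw":0.85},
    {"dx":0,"dy":0,"dz":0,"rx":-0.08,"ry":0,"rz":0,"claw":0.85},
    {"dx":0,"dy":0,"dz":0,"rx":-0.05,"ry":0,"rz":0,"claw":0.85},
    {"dx":0,"dy":0,"dz":0,"rx":0,"ry":0,"rz":0,"claw":0.85},
    {"dx":0,"dy":0,"dz":0,"rx":0,"ry":0,"rz":0,"claw":0.85},
  ],
)

```text
time_s: 17.75
ee_pos: [0.3836, -0.2167, 0.3603]
eef_rot: [2.359, 0.001, 1.058]
force: [0.0, -1.1, -1.3]
grip_width: 0.0297
grip_force: 30.0
```

```bash
python3 - <<'E'
from h import *
o=telemetry.get_obs(); print(o["time_s"],o["ee_pos"],np.degrees(o["eef_rot"]),o["grip_width"],o["force"],o["qpos"])
R=Ro.from_euler("xyz",o["eef_rot"]).as_matrix(); a=R[:,2]; tip=o["ee_pos"]+.14*a
print("axis",a,"tip",tip,"move",to(o["ee_pos"]+np.array([.4707,-.266,.133])-tip,o))
for n in("scene","top"):
    p=shot(n); w=world(p); s=(w-o["ee_pos"])@a; d=np.linalg.norm(w-o["ee_pos"]-s[...,None]*a,axis=-1)
    m=(d<.03)&(s>.03)&(s<.17)
    if m.sum(): print(n,m.sum(),"end s",np.nanmax(s[m]),np.round(w[m&(s>np.nanmax(s[m])-.01)].mean(0),4))
E
```

```text
17.75 [ 0.38357628 -0.21671469  0.36033013] [1.35134052e+02 8.18471741e-02 6.06239490e+01] 0.029686036570963484 [ 0.00670039 -1.14527586 -1.30590803] [-0.65471356 -0.45377108  2.07268065  0.14553378  0.74987791 -0.20882941]
axis [ 0.61424624 -0.34693364 -0.7087585 ] tip [ 0.46957075 -0.2652854   0.26110394] move [ 0.001 -0.894  0.917]
scene 634 end s 0.1396934796045379 [ 0.4677 -0.2641  0.266 ]
top 261 end s 0.13813320532021978 [ 0.4666 -0.2625  0.2667]
```

step_arm(
  plan=[
    {"dx":0,"dy":-0.15,"dz":0.15,"rx":0,"ry":0,"rz":0,"claw":0.85},
    {"dx":0,"dy":-0.2,"dz":0.21,"rx":0,"ry":0,"rz":0,"claw":0.85},
    {"dx":0,"dy":-0.2,"dz":0.21,"rx":0,"ry":0,"rz":0,"claw":0.85},
    {"dx":0,"dy":-0.17,"dz":0.17,"rx":0,"ry":0,"rz":0,"claw":0.85},
    {"dx":0,"dy":-0.12,"dz":0.12,"rx":0,"ry":0,"rz":0,"claw":0.85},
    {"dx":0,"dy":-0.05,"dz":0.05,"rx":0,"ry":0,"rz":0,"claw":0.85},
    {"dx":0,"dy":0,"dz":0,"rx":0,"ry":0,"rz":0,"claw":0.85},
    {"dx":0,"dy":0,"dz":0,"rx":0,"ry":0,"rz":0,"claw":0.85},
    {"dx":0,"dy":0,"dz":0,"rx":0,"ry":0,"rz":0,"claw":0.85},
    {"dx":0,"dy":0,"dz":0,"rx":0,"ry":0,"rz":0,"claw":0.85},
  ],
)

```text
time_s: 18.85
ee_pos: [0.3852, -0.2176, 0.234]
eef_rot: [2.355, 0.0, 1.057]
force: [0.4, -0.1, -1.6]
grip_width: 0.0299
grip_force: 30.0
```

```bash
python3 - <<'E'
from h import *
o=telemetry.get_obs(); print(o["time_s"],o["ee_pos"],np.degrees(o["eef_rot"]),o["grip_width"],o["force"],abs(o["joint_vel"]).max())
R=Ro.from_euler("xyz",o["eef_rot"]).as_matrix(); a=R[:,2]; print("tip",o["ee_pos"]+.14*a)
for n in("scene","top"):
    p=shot(n); w=world(p); z=w[...,2]; s=(w-o["ee_pos"])@a; d=np.linalg.norm(w-o["ee_pos"]-s[...,None]*a,axis=-1)
    m=(d<.02)&(s>.03)&(s<.15)&(z>.11); e=w[m&(s>np.nanmax(s[m])-.01)]; print(n,"end s",np.nanmax(s[m]),np.round(e.mean(0),4))
    m=(abs(w[...,0]-.47)<.06)&(abs(w[...,1]+.266)<.04)&(abs(z-.095)<.006); print("blk",rect(w,m))
    if n=="scene": save(p,"s6.png",(100,60,500,330),2)
E
```

```text
18.85 [ 0.38518257 -0.21764326  0.23397183] [1.34934285e+02 1.07455176e-02 6.05475377e+01] 0.029922360198204958 [ 0.42111972 -0.1239611  -1.56856557] 0.00551394128028741
tip [ 0.4714735  -0.26639115  0.13509049]
scene end s 0.14064483382968582 [ 0.4701 -0.2654  0.1395]
blk (814, array([ 470.7, -266.2]), array([56.8, 95.7]), 86.5, 'z', array([0.0916, 0.0954, 0.0977]))
top end s 0.13703620445815393 [ 0.4668 -0.2632  0.1404]
blk (731, array([ 468. , -263.1]), array([55.2, 89.7]), 85.4, 'z', array([0.0914, 0.0954, 0.0995]))
```

View pics/s6.png

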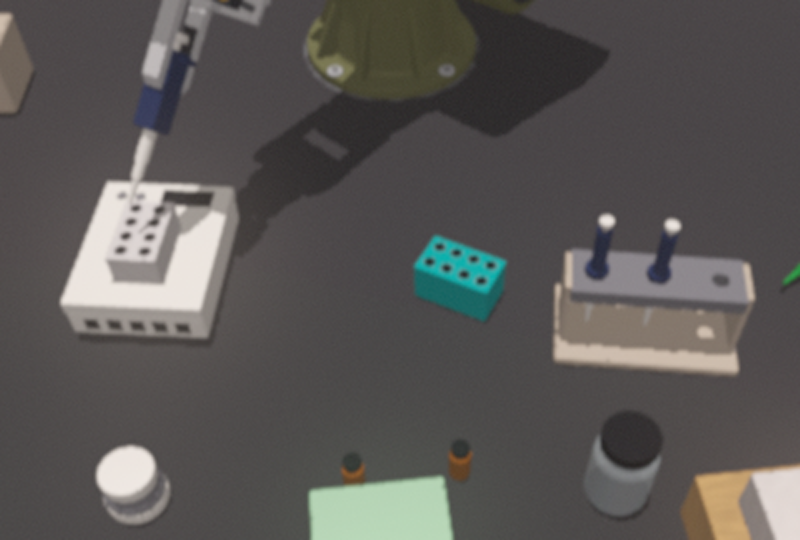

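The pipette leans at about 45° with its tip at (134,200), 4 cm above the middle of the seated block (143,232). Both slims and the other loose things are still standing where they were, and the arm is still.

```bash
python3 -c "
from h import *
print(hand_in())"
```

```text
the job is handed in; nothing more can be done
None
```

The job is handed in: the block is fully home in the chiller and released, and the gripper is holding the stout pipette still at 45° with its tip about 4 cm above the block's middle; the judge returned no verdict.

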